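# Make up two respray kits on the job trays

### The arm

A 6-joint arm with a two-finger parallel gripper is mounted at the origin on the work surface; the furniture and walls round the work are solid. World frame = base frame: x ahead of the robot, y to its left, z up, the work surface at z = 0. Lengths are in m, angles in degrees, forces in N, time in s.
With the tool pointing down it reaches from about 0.4 to 0.825 m from the base axis. Payload 7 kg.
Tool frame: the origin (TCP) lies on the centre line of the jaws, within the pads' length; the fingertips stand 19 mm ahead of it and the grasp point (between the pads) is the TCP (r.tip_extent is the distance from the TCP to the fingertips, in m); z points along the fingers, y is the line along which they close (so a half turn about z gives the same grasp; the last joint's range is limited). The gripper opens to 88 mm and grips with 3 to 60 N. Pads are 19 mm wide; open, the fingers measure 130 mm over their backs; the gripper's body (78 mm by 193 mm) begins 47 mm behind the grasp point.
Start: joints at [84.059, 20.546, 0.682, 0, -70.136, -16.507], TCP at [0.258, 0.624, 0.246] pointing down, gripper open.
Joint ranges: [-176.03, 176.03], [-82.01, 121.73], [-58.28, 71.71], [-173.87, 95.51], [-174.79, -0.11], [-173.66, 173.66]. Speed limits (degrees/s): [136.94, 136.94, 172.46, 180, 180, 180].

### API

Orientations are given as [roll, pitch, yaw] about the fixed x, y, z axes, in that order (R = Rz(yaw) Ry(pitch) Rx(roll)).
In Python, from plant import r gives the robot as it stands. The module is installed in compiled form; this text tells all that it offers.
- The arm moves only by the tool jog_arm, never from a script. Its argument "deltas" is a list that holds one entry, the list of rows, each a list of 5 numbers: the opening, from -1 (shut) to 1 (fully open), then the shift along the world's x, y, z in cm, then the turn about the world's z in rad. In form: [[[claw, dx, dy, dz, turn], ...]]. A call has 1 to 8 rows; each row shifts and turns the commanded pose from where the row before left it; what a row does not reach is not made up. A row lasts 1/8 s, in which the tool goes at most 62.5 mm and 10.7 degrees, less where a joint would pass 70% of its speed; a pose out of reach is approached as far as the arm can. A call with a gripper value outside its range is refused whole. The fingers move at their own pace and stop on an object; "force" is the grip in N (left out, the last holds). Time passes only in rows, so rows that do not move let the fingers close. It gives the time, the measured TCP pose, the force, the opening and the grip force at its end, in the units of the state.
- r.get_state(): the state, without advancing time (a new reading comes with each control period).
- r.capture(name): name is "scene" or "side" or "wrist"; returns the picture (400x640x3 uint8, blue, green, red); there is no depth.
- r.camera_info(name): a dict with "fx", "fy", "cx", "cy" (pixels), "view" (4x4, takes a point from world to camera coordinates). Camera axes: x right, y up, looking along -z (the intrinsics and any distortion apply to the point x, -y, -z); pixel columns grow to the right and rows downward; lengths in m; the calibration is good to about 2 mm. The wrist camera is an equidistant fisheye: a pixel r from the principal point sees the ray r / f radians off the axis. A picture is of the moment at which its call begins: read the wrist's pose just before it. camera_info takes no time and is no camera call; for the wrist camera it gives the pose at the moment of the call.
- r.close_job(): hands the job in; it is judged then, once.
The state is a dict: "time_s": time; "joints": joint angles; "qd": joint speeds; "joint_torque": joint torques, N m; "tcp_pos": TCP position; "eef_rot": TCP orientation; "contact_force": force on the tool from outside, world axes, zero at the start; "moment": the same for the moment, N m; "gripper_width": finger opening in m; "gripper_force": force on a finger pad.
Only numpy, scipy, OpenCV 4.12 (cv2) and the standard library are available. Lean on these libraries where they do the work, as an engineer would, in place of code of your own. Each camera call takes 0.05 s, during which the arm holds its last target. There are 200 camera calls.

### The job

Make up two respray kits on the plywood job trays: on the short tray with black fittings the red pickup and the red paint; on the long tray with blue fittings, for a two-tone job, the green saloon with the green and the mustard paint. Each vehicle lies flat and lengthwise in its tray's long pocket, either way round, and each jar stands upright in a round well (on the long tray either well will do for either jar). Keep the jars upright throughout and leave the white car and the glue bottle where they are.

Things in the scene. Friction and masses are not known exactly. Their poses are not given: they have to be found in the camera images.
- red_pickup: loose die-cast model pickup truck, bright red, 22 mm wide, 56 mm long, 23 mm tall, 0.03 kg or so; origin under its centre on the ground; y runs along its length, x across the doors, z up. The lower body (up to 15 mm high) is the full 22 mm wide; the cabin above it is 16 mm wide. Pinch it across the doors
- red_jar: loose hobby paint jar, red glass body with a white ribbed lid (red disc in its middle), 29 mm across, 36 mm tall, 0.05 kg or so; origin at the centre of its underside, z up; take it from above by the lid or the upper body
- green_sedan: loose die-cast model saloon car, dark green, 22 mm wide, 58 mm long, 21 mm tall, 0.03 kg or so; origin under its centre on the ground; y runs along its length, x across the doors, z up. The lower body (up to 15 mm high) is the full 22 mm wide; the cabin above it is 16 mm wide. Pinch it across the doors
- green_jar: loose hobby paint jar, very dark olive-green glass body with a white ribbed lid (dark olive-green disc in its middle), 29 mm across, 36 mm tall, 0.05 kg or so; origin at the centre of its underside, z up; take it from above by the lid or the upper body
- mustard_jar: loose hobby paint jar, mustard-yellow glass body with a white ribbed lid (mustard disc in its middle), 34 mm across, 43 mm tall, 0.05 kg or so; origin at the centre of its underside, z up; take it from above by the lid or the upper body
- short_tray: fixed job tray: plywood base 56 mm wide (x), 140 mm long (y), 4 mm thick, with black plastic fittings 8 mm higher. Origin: centre of its underside, y along it, z up. On x = 0: a pocket 38 mm wide, 74 mm long (y) centred at y = +27 mm, with rails only at its corners (middle 46 mm of the long sides open for fingers), and a round well 44 mm inside at y = -41 mm. Floors: the base's top
- long_tray: fixed job tray: plywood base 56 mm wide (x), 192 mm long (y), 4 mm thick, with blue plastic fittings 8 mm higher. Origin: centre of its underside, y along it, z up. On x = 0: a pocket 38 mm wide, 74 mm long (y) centred at y = +53 mm, with rails only at its corners (middle 46 mm of the long sides open for fingers), and round wells 44 mm inside at y = -15 mm and y = -67 mm. Floors: the base's top
- white_sedan: bystander, loose: white model saloon car, 22 x 58 x 21 mm, of no use for these kits; origin under its centre
- glue_bottle: bystander, loose: white squeeze bottle of glue with a pointed nozzle, 43 mm across, 93 mm tall; origin at the centre of its underside
Mind the look-alikes: they are no part of the job. Leave any turquoise look-alike of the green_jar alone.

How it is judged (in metres and radians):
At the end, for the whole second after the job is handed in: All five at rest on the floor of their own pocket or well (underside under 8 mm above the tray's), within 12 mm of its centre in the tray's x and y, upright within 0.15 rad; the vehicles within 0.4 rad of the tray's length, either way round; green and mustard jars in either well (x of red_pickup in the frame of short_tray between -0.012 and 0.012 m and y of red_pickup in the frame of short_tray between 0.015 and 0.039 m and z of each of red_pickup, red_jar in the frame of short_tray below 0.008 m and angle between each of red_pickup, red_jar, green_sedan's own z axis and vertical below 0.15 rad and angle between the y axis of red_pickup and the y axis of short_tray, either way round below 0.4 rad and x of red_jar in the frame of short_tray between -0.012 and 0.012 m and y of red_jar in the frame of short_tray between -0.053 and -0.029 m and x of green_sedan in the frame of long_tray between -0.012 and 0.012 m and y of green_sedan in the frame of long_tray between 0.041 and 0.065 m and z of green_sedan in the frame of long_tray below 0.008 m and angle between the y axis of green_sedan and the y axis of long_tray, either way round below 0.4 rad and ((x of green_jar in the frame of long_tray between -0.012 and 0.012 m and y of green_jar in the frame of long_tray between -0.027 and -0.003 m and z of each of green_jar, mustard_jar in the frame of long_tray below 0.008 m and angle between each of green_jar, mustard_jar's own z axis and vertical below 0.15 rad and x of mustard_jar in the frame of long_tray between -0.012 and 0.012 m and y of mustard_jar in the frame of long_tray between -0.079 and -0.055 m) or (x of green_jar in the frame of long_tray between -0.012 and 0.012 m and y of green_jar in the frame of long_tray between -0.079 and -0.055 m and z of each of green_jar, mustard_jar in the frame of long_tray below 0.008 m and angle between each of green_jar, mustard_jar's own z axis and vertical below 0.15 rad and x of mustard_jar in the frame of long_tray between -0.012 and 0.012 m and y of mustard_jar in the frame of long_tray between -0.027 and -0.003 m)) and linear speed of each of red_pickup, red_jar, green_sedan, green_jar, mustard_jar below 0.02 m/s); the robot touches nothing.
It fails at once if the white sedan (a bystander) is pushed more than 2 cm from where it stood (distance of white_sedan from where it was at the start of the episode above 0.02 m).
It fails at once if the glue bottle (a bystander) is pushed more than 2 cm from where it stood (distance of glue_bottle from where it was at the start of the episode above 0.02 m).
It fails at once if the red jar is laid over by more than 50 degrees (angle between red_jar's own z axis and vertical above 0.87 rad).
It fails at once if the green jar is laid over by more than 50 degrees (angle between green_jar's own z axis and vertical above 0.87 rad).
It fails at once if the mustard jar is laid over by more than 50 degrees (angle between mustard_jar's own z axis and vertical above 0.87 rad).
It also fails if it takes over 96 s, if anything falls off the work surface, if the arm or the gripper's body presses on something with over 40 N, if the wrist force passes 120 N, or if a joint passes its speed limit or range.

## Working session

There is one attempt and no reset: what is moved stays moved. The work goes in short steps, Python scripts to look and compute and a tool call to move; the robot and the scene stay as the last step left them, time stands still between calls to the robot, and variables do not carry over. Pictures are saved under pics/ and viewed, at most 14 in all, crops included, and the job is handed in when it is done.

Besides the shell and the picture viewer there is one more tool, called in YAML: its name, and indented under it one key for each argument. jog_arm: Moves the arm, as the interface text tells. Its arguments: {"type":"object","properties":{"deltas":{"type":"array"},"force":{"type":"number"}},"required":["deltas"]}

```bash
mkdir -p pics
cat > h.py <<'E'
import numpy as np, cv2
from plant import r
def snap(n,f):
    i=r.camera_info(n); im=np.array(r.capture(n)); cv2.imwrite(f'pics/{f}.png',im); 
    np.savez(f'pics/{f}.npz',**{k:np.array(v) for k,v in i.items()}); return im
def ray(f,u,v,fish=False):
    i=np.load(f'pics/{f}.npz'); x=(u-i['cx'])/i['fx']; y=(v-i['cy'])/i['fy']
    if fish:
        t=np.hypot(x,y); s=np.sin(t)/max(t,1e-9); d=np.array([x*s,-y*s,-np.cos(t)])
    else: d=np.array([x,-y,-1.])
    V=i['view']; R=V[:3,:3]; return -R.T@V[:3,3], R.T@d/np.linalg.norm(d)
def onz(f,u,v,z,fish=False):
    c,d=ray(f,u,v,fish); return c+d*(z-c[2])/d[2]
def tri(rs):
    A=0;b=0
    for c,d in rs:
        P=np.eye(3)-np.outer(d,d); A=A+P; b=b+P@c
    p=np.linalg.solve(A,b); return p,[float(np.linalg.norm((np.eye(3)-np.outer(d,d))@(p-c))) for c,d in rs]
def proj(f,p,fish=False):
    i=np.load(f'pics/{f}.npz'); q=i['view']@np.append(p,1); x,y,z=q[0],-q[1],-q[2]
    if fish:
        n=np.hypot(x,y); t=np.arctan2(n,z); a=x/n*t; b=y/n*t
    else: a,b=x/z,y/z
    return a*i['fx']+i['cx'], b*i['fy']+i['cy']
E
python3 - <<'E'
from h import *
for n in ('scene','side','wrist'):
    snap(n,n+'0'); i=np.load(f'pics/{n}0.npz'); print(n,i.files,i['fx'],i['cx'],i['cy'],ray(n+'0',320,200,n=='wrist'))
print(r.get_state(), r.tip_extent)
E
```

```text
scene ['fx', 'fy', 'cx', 'cy', 'view'] 361.2335873275001 319.73013077388606 193.84611876829356 (array([-0.04178945, -0.53763285,  0.5755351 ]), array([ 0.53351731,  0.5259013 , -0.66241007]))
side ['fx', 'fy', 'cx', 'cy', 'view'] 366.4580448508572 320.5180245910326 201.52897330251923 (array([0.38010427, 0.67494092, 0.43419921]), array([ 0.03854786, -0.89588461, -0.44261136]))
wrist ['fx', 'fy', 'cx', 'cy', 'view'] 309.70691628693146 320.50412730931015 205.46331836266197 (array([0.32738223, 0.59409722, 0.3844935 ]), array([-0.24131875,  0.09967533, -0.96531347]))
{'time_s': 0.15, 'joints': array([ 8.40562251e+01,  2.05825150e+01,  6.46813782e-01, -1.30105129e-02,
       -7.01367605e+01, -1.65071292e+01]), 'qd': array([ 0.0254674 , -0.15424652,  0.14655593,  0.11450021,  0.13771577,
       -0.05644948]), 'joint_torque': array([-2.58363281e-03, -5.83275568e+01,  2.93291867e+01,  7.00125530e+00,
        8.80604231e-03, -1.14774243e-04]), 'tcp_pos': array([0.25767515, 0.62351544, 0.24484479]), 'eef_rot': array([ 1.79927049e+02, -8.86223886e-03, -2.24553268e+01]), 'contact_force': array([ 0.23295417,  0.76333256, -0.0806339 ]), 'moment': array([-0.01838662, -0.00833856, -0.00717937]), 'gripper_force': 0.0, 'gripper_width': 0.08770598083748504} 0.019
```

View pics/scene0.png

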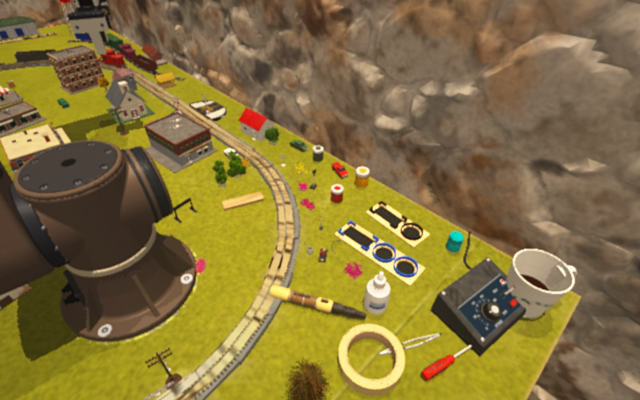

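View pics/side0.png

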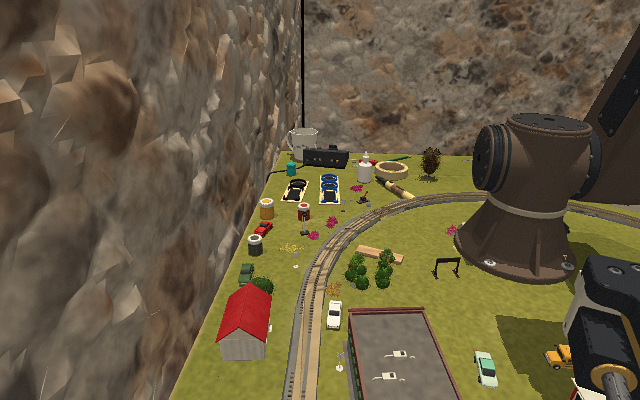

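The scene view shows the trays at about (395,220) and (380,250), with the green saloon at (299,146), green jar (318,152), red pickup (340,170), mustard jar (362,176) and red jar (337,192). A decoy turquoise jar stands at (455,241) and the glue at (377,295). The side view shows the same row along the rock wall; the white car is at (334,314).

Run:
```python
from h import *
a=cv2.imread('pics/scene0.png')[130:280,280:440]; cv2.imwrite('pics/sc.png',cv2.resize(a,None,fx=4,fy=4,interpolation=cv2.INTER_CUBIC))
a=cv2.imread('pics/side0.png')[150:300,230:390]; cv2.imwrite('pics/sd.png',cv2.resize(a,None,fx=4,fy=4,interpolation=cv2.INTER_CUBIC))
for n,u,v,z in [('gsed',299,146,.015),('gjar',318,147,.036),('pick',340,170,.015),('must',362,170,.043),('rjar',337,187,.036),('st',395,220,.004),('lt',380,250,.004),('glue',377,305,0)]: print(n,onz('scene0',u,v,z).round(3))
for n,u,v,z in [('gsed',246,272,.015),('gjar',255,239,.036),('white',334,314,.015),('must',266,202,.043),('rjar',304,206,.036),('roof',246,291,0.1)]: print(n,onz('side0',u,v,z).round(3))
```

```text
gsed [0.529 0.112 0.015]
gjar [0.542 0.048 0.036]
pick [ 0.53  -0.045  0.015]
must [ 0.54  -0.107  0.043]
rjar [ 0.454 -0.104  0.036]
st [ 0.492 -0.25   0.004]
lt [ 0.398 -0.281  0.004]
glue [ 0.294 -0.356  0.   ]
gsed [0.537 0.136 0.015]
gjar [0.536 0.056 0.036]
white [0.374 0.233 0.015]
must [ 0.541 -0.096  0.043]
rjar [ 0.451 -0.096  0.036]
roof [0.496 0.287 0.1  ]
```

View pics/sc.png

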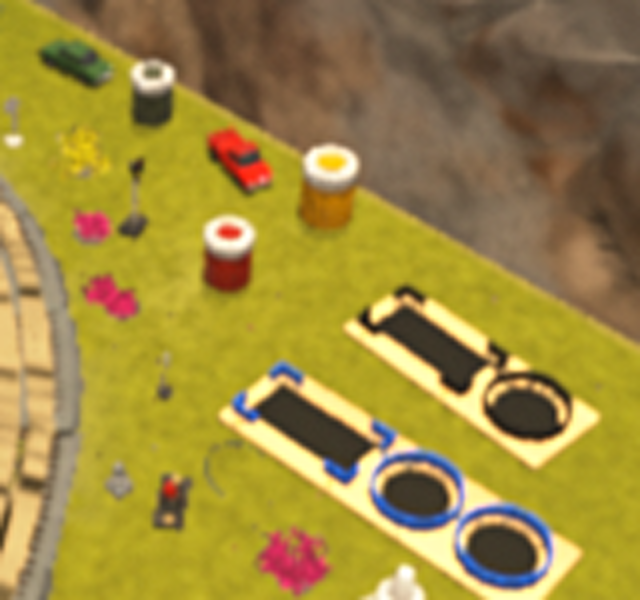

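View pics/sd.png

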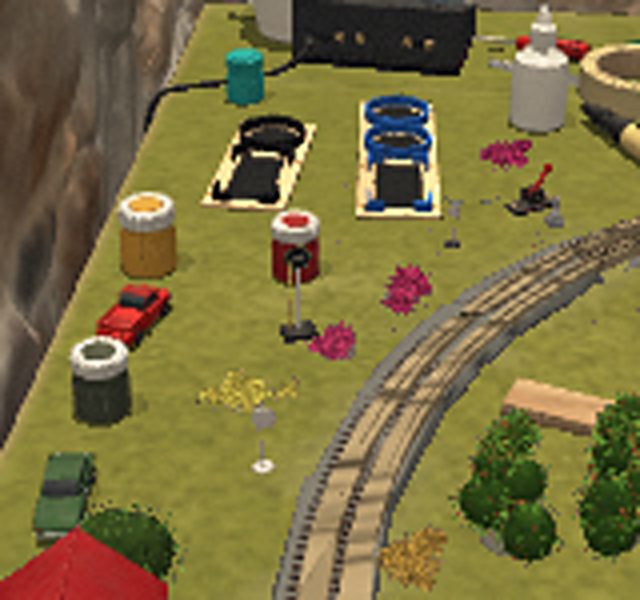

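The crops show the jar lids, vehicles and tray corners clearly. The pickup and saloon stand near the edge beside the rock wall, so I'll triangulate everything and check the wall distance.

Run:
```python
from h import *
S=lambda U,V:ray('scene0',280+U/4-.4,130+V/4-.4); D=lambda U,V:ray('side0',230+U/4-.4,150+V/4-.4)
for n,a,b in [('gjar',(152,72),(100,352)),('must',(331,162),(147,205)),('rjar',(230,232),(296,221)),
 ('pick roof',(245,148),(145,293)),('gsed roof',(78,52),(68,478)),
 ('LT near-in',(220,412),(440,215)),('LT near-out',(283,366),(357,215)),('LT far-out',(582,552),(363,101)),
 ('ST near-in',(345,327),(283,208)),('ST near-out',(408,287),(203,203)),('ST far-out',(600,413),(245,115)),('ST far-in',(537,466),(317,125)),
 ('LT pocket',(318,424),(402,184)),('LT w1',(417,490),(398,140)),('LT w2',(503,546),(398,110)),('ST pocket',(434,343),(251,178)),('ST well',(528,407),(271,134)),
 ('glue tip',(404,575),(544,15))]:
    p,e=tri([S(*a),D(*b)]); print(n,p.round(4),np.round(e,4))
for n,a in [('edge1',(100,20)),('edge2',(380,200)),('edge3',(620,335))]:
    c,d=S(*a); print(n,(c-d*c[2]/d[2]).round(3))
for n,a in [('edge',(5,450)),('edge',(100,260)),('edge',(190,50))]:
    c,d=D(*a); print(n,(c-d*c[2]/d[2]).round(3))
```

```text
gjar [0.5393 0.0482 0.0346] [0.0006 0.0006]
must [ 0.5428 -0.1066  0.0408] [0.0001 0.0001]
rjar [ 0.4532 -0.105   0.0347] [0.0005 0.0005]
pick roof [ 0.5347 -0.0413  0.0193] [0.0022 0.0022]
gsed roof [0.5401 0.1252 0.0141] [0.0014 0.0014]
LT near-in [ 0.3659 -0.1813  0.0037] [0.0004 0.0004]
LT near-out [ 0.4195 -0.1803  0.0016] [0.0003 0.0003]
LT far-out [ 0.4256 -0.371   0.0041] [0.0003 0.0003]
ST near-in [ 0.4685 -0.1846  0.0026] [0.0003 0.0003]
ST near-out [ 0.5223 -0.1884  0.0025] [0.0001 0.0001]
ST far-out [ 0.511  -0.327   0.0075] [0.0002 0.0002]
ST far-in [ 0.4574 -0.3233  0.0034] [0.0004 0.0004]
LT pocket [ 0.3936 -0.2251  0.0055] [0.0025 0.0025]
LT w1 [ 0.3963 -0.2912  0.0075] [0.0002 0.0002]
LT w2 [ 0.3975 -0.3432  0.0088] [0.0002 0.0002]
ST pocket [ 0.4949 -0.2287  0.0026] [0.0003 0.0003]
ST well [ 0.4883 -0.2967  0.006 ] [0.0003 0.0003]
glue tip [ 0.2943 -0.3495  0.0856] [0.0011 0.0011]
edge1 [0.599 0.164 0.   ]
edge2 [ 0.579 -0.122  0.   ]
edge3 [ 0.58  -0.298  0.   ]
edge [0.58  0.088 0.   ]
edge [ 0.575 -0.11   0.   ]
edge [ 0.576 -0.48   0.   ]
```

jog_arm:
  deltas:
    - [[1, 4, -6, 0, 0], [1, 4, -6, 0, 0], [1, 4, -6, 0, 0], [1, 3, -6, 0, 0], [1, 3, -6, 0, 0], [1, 2, -6, 0, 0], [1, 2, -6, 0, 0], [1, 1, -6, 0, 0]]

```text
time_s: 1.15
tcp_pos: [0.4676, 0.1754, 0.2455]
eef_rot: [180.0, -0.0, -22.5]
contact_force: [1.3, 0.9, -0.1]
gripper_width: 0.0875
gripper_force: 0.0
```

Run:
```python
from h import *
snap('wrist','w1')
```

jog_arm:
  deltas:
    - [[1, 0, -5, -1, 0.18], [1, 0, -5, -1, 0.18], [1, 0, -4, 0, 0.03], [1, 0, 0, 0, 0], [1, 0, 0, 0, 0]]

```text
time_s: 1.82
tcp_pos: [0.4673, 0.0375, 0.2256]
eef_rot: [-180.0, -0.0, -0.2]
contact_force: [0.9, -1.0, 0.8]
gripper_width: 0.0875
gripper_force: 0.0
```

Run:
```python
from h import *
snap('wrist','w2')
a=cv2.imread('pics/w1.png');b=cv2.imread('pics/w2.png'); cv2.imwrite('pics/w12.png',np.hstack([a,b])[:, :][:400])
s=cv2.SIFT_create(4000); ka,da=s.detectAndCompute(a,None); kb,db=s.detectAndCompute(b,None)
m=[x for x,y in cv2.BFMatcher().knnMatch(da,db,k=2) if x.distance<.75*y.distance]
P=[]
for k in m:
    p,e=tri([ray('w1',*ka[k.queryIdx].pt,True),ray('w2',*kb[k.trainIdx].pt,True)])
    if max(e)<.003: P.append(np.r_[p,ka[k.queryIdx].pt])
P=np.array(P); print(len(P)); q=P[P[:,0]>.585]; print(q[np.argsort(q[:,0])][:,:].round(3)[:60])
print(np.median(P[P[:,0]<.57][:,2]))
cv2.imwrite('pics/w12.png',cv2.resize(np.vstack([a[:,:],b]),(480,600)))
print(r.get_state()['tcp_pos'])
```

```text
144
[[ 6.58000e-01 -3.74000e-01 -5.73000e-01  4.53823e+02  3.18170e+01]
 [ 6.69000e-01  2.68000e-01  4.00000e-02  1.81217e+02  6.20250e+01]
 [ 6.70000e-01  3.31000e-01 -2.69000e-01  2.17392e+02  9.78760e+01]
 [ 6.70000e-01  3.42000e-01 -2.46000e-01  2.09380e+02  9.93090e+01]
 [ 6.72000e-01  1.33600e+00 -5.24000e-01  4.99480e+01  2.20154e+02]
 [ 6.73000e-01  1.18800e+00 -4.33000e-01  5.19510e+01  2.14641e+02]
 [ 6.74000e-01 -7.00000e-01 -4.80000e-01  5.37421e+02  5.67500e+00]
 [ 6.75000e-01  9.68000e-01 -5.49000e-01  1.01369e+02  1.83850e+02]
 [ 6.75000e-01  3.14000e-01 -2.62000e-01  2.22064e+02  9.15300e+01]
 [ 6.75000e-01 -2.66000e-01 -2.63000e-01  4.65420e+02  4.57300e+00]
 [ 6.76000e-01  1.19000e-01 -6.26000e-01  3.11579e+02  7.61890e+01]
 [ 6.76000e-01  1.12900e+00 -4.31000e-01  5.85570e+01  2.08461e+02]
 [ 6.76000e-01 -2.96000e-01 -6.27000e-01  4.26319e+02  3.61690e+01]
 [ 6.77000e-01  1.10700e+00 -4.73000e-01  6.85830e+01  2.02860e+02]
 [ 6.77000e-01 -2.25000e-01 -2.85000e-01  4.47299e+02  9.89900e+00]
 [ 6.77000e-01 -2.57000e-01 -4.89000e-01  4.29994e+02  2.84480e+01]
 [ 6.780
[... 2340 characters left out ...]
e-01  1.35552e+02  1.54267e+02]
 [ 6.86000e-01  2.18000e-01 -1.49000e-01  2.48723e+02  5.79870e+01]
 [ 6.86000e-01  4.09000e-01  2.70000e-02  1.00897e+02  1.06312e+02]
 [ 6.88000e-01 -4.30000e-01 -4.32000e-01  4.83723e+02  8.55000e+00]
 [ 6.88000e-01 -4.19000e-01 -5.11000e-01  4.69403e+02  1.59390e+01]
 [ 6.88000e-01  5.63000e-01 -2.43000e-01  1.28248e+02  1.38105e+02]
 [ 6.91000e-01 -3.93000e-01 -4.48000e-01  4.71287e+02  1.12070e+01]
 [ 6.91000e-01 -7.00000e-02 -3.91000e-01  3.76479e+02  3.27610e+01]
 [ 6.92000e-01 -4.18000e-01 -4.50000e-01  4.77478e+02  9.71000e+00]
 [ 6.92000e-01  9.49000e-01 -4.28000e-01  8.22750e+01  1.85064e+02]]
0.009186290154706293
[0.46731575 0.037922   0.22559306]
```

View pics/w2.png

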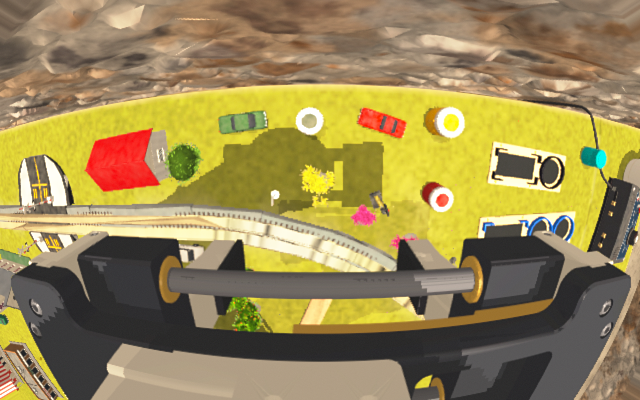

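The wrist view shows the saloon at (243,122), green jar (310,121), pickup (382,122), mustard (447,122) and red jar (439,196), all near the edge. The wall is at x ≈ 0.68, so it clears the gripper body. I'll zoom in for headings.

Run:
```python
from h import *
a=cv2.imread('pics/w2.png')
A=cv2.resize(a[100:145,210:410],None,fx=4,fy=4,interpolation=cv2.INTER_CUBIC)
B=cv2.resize(a[135:250,470:580],None,fx=4,fy=4,interpolation=cv2.INTER_CUBIC)
c=np.zeros((600,800,3),np.uint8); c[:180]=A; c[185:185+400,:440]=B[:400]
C=cv2.resize(a[95:215,415:480],None,fx=3,fy=3,interpolation=cv2.INTER_CUBIC); c[190:190+360,500:500+195]=C
cv2.imwrite('pics/w2c.png',c)
```

```text
(no output)
```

View pics/w2c.png

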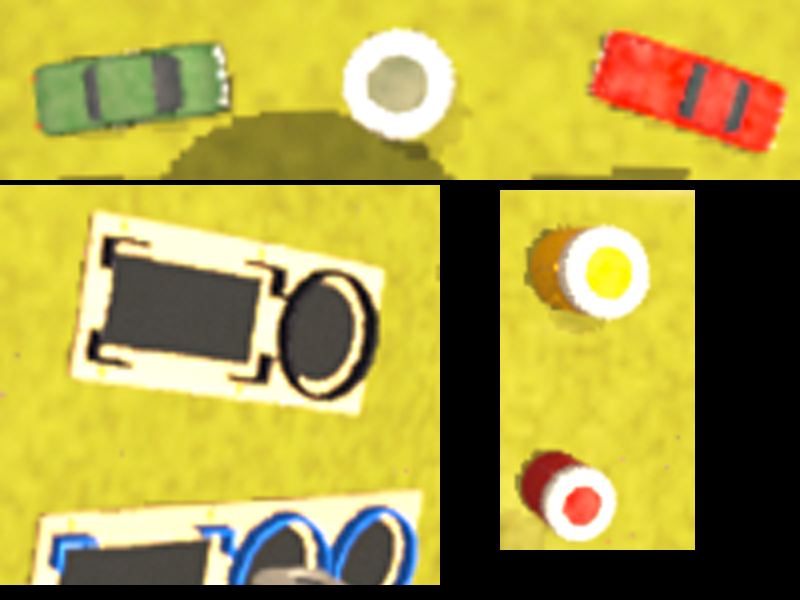

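Run:
```python
from h import *
W=lambda U,V:(210+U/4-.4,100+V/4-.4)
B=lambda U,V:(470+U/4-.4,135+(V-185)/4-.4)
C=lambda U,V:(415+(U-500)/3-.4,95+(V-190)/3-.4)
S=lambda U,V:(280+U/4-.4,130+V/4-.4); D=lambda U,V:(230+U/4-.4,150+V/4-.4)
for n,cs in [('gsed',[(36,70),(220,44),(228,105),(44,133)]),('pick',[(610,32),(785,85),(770,152),(592,92)])]:
    q=np.array([onz('w2',*W(*c),.010,True) for c in cs]); l=(q[1]+q[2]-q[0]-q[3])/2
    print(n,q.mean(0).round(4),'len',np.linalg.norm(l).round(4),'wid',np.linalg.norm((q[1]+q[0]-q[2]-q[3])/2).round(4),'deg of axis vs y',np.degrees(np.arctan2(-l[0],l[1])).round(1)) 
for n,a,b,w in [('gjar',(152,72),(100,352),W(398,84)),('must',(331,162),(147,205),C(607,272)),('rjar',(230,232),(296,221),C(581,504)),('STni',(345,327),(283,208),B(72,378)),('STno',(408,287),(203,203),B(95,212)),('STfo',(600,413),(245,115),B(384,268)),('STfi',(537,466),(317,125),B(360,413)),('LTno',(283,366),(357,215),B(42,515)),('LTfo',(582,552),(363,101),B(421,490))]:
    p,e=tri([ray('scene0',*S(*a)),ray('side0',*D(*b)),ray('w2',*w,True)]); print(n,p.round(4),np.round(e,4), onz('w2',*w,p[2],True).round(4))
```

```text
gsed [0.5412 0.1271 0.01  ] len 0.056 wid 0.0184 deg of axis vs y -174.6
pick [ 0.5392 -0.0346  0.01  ] len 0.0544 wid 0.0192 deg of axis vs y 164.2
gjar [0.5396 0.0484 0.0345] [0.0005 0.0009 0.0005] [0.5401 0.0484 0.0345]
must [ 0.5432 -0.1064  0.0406] [0.     0.0006 0.0006] [ 0.5437 -0.1061  0.0406]
rjar [ 0.4535 -0.1048  0.0345] [0.0004 0.0007 0.0005] [ 0.4539 -0.1045  0.0345]
STni [ 0.4684 -0.1847  0.0027] [0.0002 0.0004 0.0002] [ 0.4682 -0.1847  0.0027]
STno [ 0.5229 -0.1883  0.0023] [0.0002 0.0006 0.0008] [ 0.5236 -0.1882  0.0023]
STfo [ 0.5126 -0.3264  0.0063] [0.0005 0.0021 0.0022] [ 0.5145 -0.3246  0.0063]
STfi [ 0.4579 -0.3237  0.0034] [0.0004 0.0009 0.001 ] [ 0.4586 -0.3246  0.0034]
LTno [ 0.4198 -0.1804  0.0015] [0.0005 0.0002 0.0004] [ 0.4202 -0.1805  0.0015]
LTfo [ 0.4264 -0.371   0.0035] [0.0002 0.0012 0.0012] [ 0.4277 -0.3707  0.0035]
```

Run:
```python
from h import *
p,e=tri([ray('scene0',271,127),ray('w2',184,146,True)]);
print('bush w2@0/.04',onz('w2',184,161,0,True).round(3),onz('w2',184,161,.04,True).round(3),'bush side top',onz('side0',262,278,.04).round(3))
for n,(u,v) in {'ctl front-left bottom':(437,308),'ctl near corner':(481,350),'ctl top-left':(470,262),'turq base':(455,250),'mug left':(511,285)}.items(): print(n,onz('scene0',u,v,0).round(3),onz('scene0',u,v,.06).round(3))
for n,(u,v) in {'ctl bl':(303,167),'ctl br':(347,167),'ctl tl':(303,150),'turq base':(291,176)}.items(): print('side',n,onz('side0',u,v,0).round(3),onz('side0',u,v,.06).round(3))
print(r.get_state()['tcp_pos'],r.get_state()['eef_rot'])
```

```text
bush w2@0/.04 [0.496 0.21  0.   ] [0.501 0.191 0.04 ] bush side top [0.497 0.183 0.04 ]
ctl front-left bottom [ 0.367 -0.435  0.   ] [ 0.324 -0.446  0.06 ]
ctl near corner [ 0.35  -0.527  0.   ] [ 0.31  -0.528  0.06 ]
ctl top-left [ 0.507 -0.426  0.   ] [ 0.45  -0.437  0.06 ]
turq base [ 0.514 -0.388  0.   ] [ 0.456 -0.404  0.06 ]
mug left [ 0.512 -0.507  0.   ] [ 0.454 -0.511  0.06 ]
side ctl bl [ 0.486 -0.443  0.   ] [ 0.471 -0.288  0.06 ]
side ctl br [ 0.342 -0.455  0.   ] [ 0.347 -0.299  0.06 ]
side ctl tl [ 0.501 -0.615  0.   ] [ 0.485 -0.437  0.06 ]
side turq base [ 0.515 -0.363 -0.   ] [ 0.497 -0.22   0.06 ]
[0.46731575 0.037922   0.22559306] [-1.79990689e+02 -6.40121817e-03 -1.10721806e-01]
```

jog_arm:
  deltas:
    - [[0.1, 1, -2, -2, -0.18], [0.1, 1, -2, -2, -0.18], [0.1, 1, -2, -2, -0.18], [0.1, 1, -2, -2, -0.18], [0.1, 1, -2, -1, -0.18], [0.1, 1, -2, -1, -0.18], [0.1, 1, -1.4, -1, -0.18], [0.1, 0.5, -1, -1, -0.18]]

```text
time_s: 2.88
tcp_pos: [0.5431, -0.106, 0.1049]
eef_rot: [180.0, -0.0, -82.9]
contact_force: [-0.2, -0.1, 0.3]
gripper_width: 0.0482
gripper_force: 0.0
```

jog_arm:
  deltas:
    - [[0.1, 0, 0, -3, 0], [0.1, 0, 0, -2, 0], [0.1, 0, 0, -1.2, 0], [-1, 0, 0, 0, 0], [-1, 0, 0, 0, 0], [-1, 0, 0, 0, 0]]
  force: 15

```text
time_s: 3.62
tcp_pos: [0.5427, -0.1064, 0.0443]
eef_rot: [-179.9, 0.0, -82.6]
contact_force: [-0.3, 0.2, -0.6]
gripper_width: 0.0336
gripper_force: 15.0
```

jog_arm:
  deltas:
    - [[-1, 0, 0, 4, 0], [-1, -1.5, -2.5, 2, 0.18], [-1, -2, -3.3, 0, 0.18], [-1, -2.5, -4, 0, 0.18], [-1, -2.5, -4, 0, 0.18], [-1, -2.5, -4, 0, 0.18], [-1, -2, -3.3, 0, 0.18], [-1, -1.5, -2.6, 0, 0.18]]

```text
time_s: 4.62
tcp_pos: [0.3963, -0.3449, 0.1043]
eef_rot: [180.0, -0.1, -10.1]
contact_force: [1.1, 1.1, -0.2]
gripper_width: 0.0341
gripper_force: 15.0
```

jog_arm:
  deltas:
    - [[-1, 0, 0, 0, 0.18], [-1, 0, 0, -1, 0], [-1, 0, 0, 0, 0], [-1, 0, 0, 0, 0]]

```text
time_s: 5.12
tcp_pos: [0.3974, -0.3433, 0.0935]
eef_rot: [-180.0, 0.0, -0.2]
contact_force: [-0.2, 0.2, 0.3]
gripper_width: 0.0339
gripper_force: 15.0
```

Run:
```python
from h import *
snap('wrist','w3'); s=r.get_state(); print(s['tcp_pos'],s['eef_rot'])
for n,p in [('w1',(.3956,-.2917,.012)),('w2',(.3974,-.3437,.012)),('stw',(.488,-.2965,.012)),('pk',(.3933,-.2237,.004))]: print(n,np.round(proj('w3',p,True)))
a=cv2.imread('pics/w3.png'); cv2.imwrite('pics/w3c.png',a)
```

```text
[ 0.39746329 -0.34331861  0.09361815] [ 1.79996425e+02  2.23937106e-03 -1.58853278e-01]
w1 [252. 222.]
w2 [320. 220.]
stw [253.  99.]
pk [178. 221.]
```

View pics/w3.png

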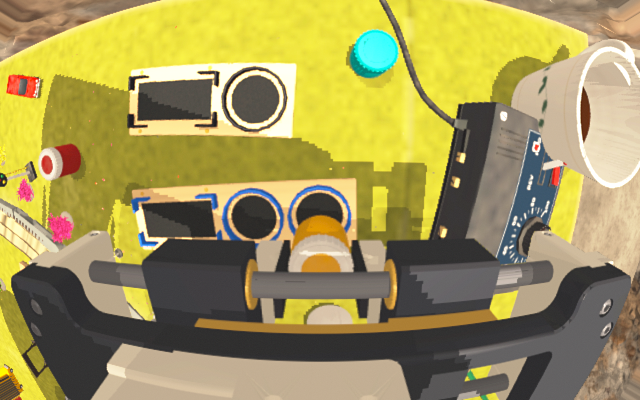

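The wrist view shows the mustard jar held over the far blue well (320,210). Predicted well centres match the rings, so I'll lower it.

jog_arm:
  deltas:
    - [[-1, 0, 0, -2.5, 0], [-1, 0, 0, -1.2, 0], [-1, 0, 0, -0.8, 0], [-1, 0, 0, 0, 0], [-0.1, 0, 0, 0, 0], [0.15, 0, 0, 0, 0], [0.15, 0, 0, 0, 0]]

```text
time_s: 6.05
tcp_pos: [0.3973, -0.3437, 0.0489]
eef_rot: [180.0, -0.0, -0.1]
contact_force: [1.0, -0.7, -0.4]
gripper_width: 0.0493
gripper_force: 0.0
```

jog_arm:
  deltas:
    - [[0.15, 0, 0, 5, 0], [0, 0, 2, 1, -0.18], [0, 0.6, 4, 0, -0.18], [0, 1, 5, 0, -0.18], [0, 1, 5, 0, -0.18], [0, 1, 4, 0, -0.18], [0, 1, 2, 0, -0.18], [0, 1, 1.9, -1, -0.18]]

```text
time_s: 7.05
tcp_pos: [0.4532, -0.1106, 0.0994]
eef_rot: [-179.9, -0.0, -71.1]
contact_force: [0.5, 0.1, 0.1]
gripper_width: 0.0441
gripper_force: 0.0
```

jog_arm:
  deltas:
    - [[0, 0, 0, -1, -0.18], [0, 0, 0, -2, -0.12], [0, 0, 0, 0, 0]]

```text
time_s: 7.42
tcp_pos: [0.4511, -0.1118, 0.0677]
eef_rot: [179.8, -0.0, -87.9]
contact_force: [-0.3, -1.0, -0.5]
gripper_width: 0.0438
gripper_force: 0.0
```

jog_arm:
  deltas:
    - [[0, 0.2, 0.7, 0, 0], [0, 0, 0, -2, 0], [0, 0, 0, -1.1, 0], [-1, 0, 0, 0, 0], [-1, 0, 0, 0, 0], [-1, 0, 0, 0, 0]]

```text
time_s: 8.18
tcp_pos: [0.4545, -0.1047, 0.0381]
eef_rot: [-179.9, 0.0, -88.0]
contact_force: [-0.2, 0.2, -0.4]
gripper_width: 0.0284
gripper_force: 15.0
```

jog_arm:
  deltas:
    - [[-1, 0, 0, 4, 0], [-1, 0.35, -3, 1, 0], [-1, 0.5, -4, 0, 0], [-1, 0.8, -4.2, 0, 0], [-1, 0.7, -4, 0, 0], [-1, 0.5, -3, 0, -0.05], [-1, 0.5, -1, -1, -0.05], [-1, 0, 0, -1, 0]]

```text
time_s: 9.18
tcp_pos: [0.4875, -0.2969, 0.0668]
eef_rot: [180.0, 0.0, -93.8]
contact_force: [-1.1, 0.2, -0.4]
gripper_width: 0.0286
gripper_force: 15.0
```

Target z ≈ 0.042.

jog_arm:
  deltas:
    - [[-1, 0, 0, -1.4, 0], [-1, 0, 0, -1, 0], [-1, 0, 0, 0, 0], [-0.3, 0, 0, 0, 0], [0, 0, 0, 0, 0], [0, 0, 0, 0, 0]]

```text
time_s: 9.93
tcp_pos: [0.4878, -0.2968, 0.0439]
eef_rot: [-180.0, -0.0, -93.7]
contact_force: [-0.2, -0.9, -0.9]
gripper_width: 0.0424
gripper_force: 0.0
```

jog_arm:
  deltas:
    - [[0, 0, 0, 5, 0], [0, 0.3, 3, 0, 0], [0, 0.7, 4.5, 0, 0], [0, 0.8, 5, 0, 0], [0, 0.8, 5, 0, 0], [0, 0.8, 5, 0, 0], [0, 0.8, 4.5, 0, 0], [0, 0.6, 4, 0, 0]]

```text
time_s: 10.92
tcp_pos: [0.536, 0.015, 0.094]
eef_rot: [-180.0, 0.0, -93.7]
contact_force: [1.1, -0.0, 0.6]
gripper_width: 0.0433
gripper_force: 0.0
```

jog_arm:
  deltas:
    - [[0, 0.4, 2.5, 0, 0], [0, 0, 1, -1, 0], [0, 0, 0, -1, 0], [0, 0, 0, 0, 0]]

```text
time_s: 11.42
tcp_pos: [0.5386, 0.0471, 0.0723]
eef_rot: [179.9, -0.1, -93.8]
contact_force: [-0.1, -0.8, -0.9]
gripper_width: 0.0439
gripper_force: 0.0
```

jog_arm:
  deltas:
    - [[0, 0.1, 0.1, -2, 0], [0, 0, 0, -1.4, 0], [0, 0, 0, 0, 0], [-1, 0, 0, 0, 0], [-1, 0, 0, 0, 0], [-1, 0, 0, 0, 0]]

```text
time_s: 12.18
tcp_pos: [0.541, 0.0494, 0.0402]
eef_rot: [-179.9, 0.0, -93.7]
contact_force: [-0.5, -0.2, 2.3]
gripper_width: 0.0283
gripper_force: 15.0
```

jog_arm:
  deltas:
    - [[-1, 0, 0, 4, 0], [-1, -1, -3, 2, 0], [-1, -2, -4, 0, 0], [-1, -2, -5, 0, 0], [-1, -2, -5, 0, 0], [-1, -2, -5, 0, 0], [-1, -2, -5, 0, 0.05], [-1, -2, -4, 0, 0.05]]

```text
time_s: 13.18
tcp_pos: [0.4099, -0.2623, 0.0999]
eef_rot: [-180.0, -0.0, -87.9]
contact_force: [1.3, -0.8, -0.4]
gripper_width: 0.0289
gripper_force: 15.0
```

jog_arm:
  deltas:
    - [[-1, -1.4, -2.5, 0, 0], [-1, 0, -0.5, 0, 0], [-1, 0, 0, -2, 0], [-1, 0, 0, 0, 0]]

```text
time_s: 13.68
tcp_pos: [0.3961, -0.2901, 0.0788]
eef_rot: [179.9, 0.0, -88.0]
contact_force: [-0.1, -0.3, -0.5]
gripper_width: 0.0288
gripper_force: 15.0
```

jog_arm:
  deltas:
    - [[-1, 0, -0.1, -2, 0], [-1, 0, 0, -1.4, 0], [-1, 0, 0, 0, 0], [-0.3, 0, 0, 0, 0], [0, 0, 0, 0, 0], [0, 0, 0, 0, 0]]

```text
time_s: 14.42
tcp_pos: [0.3969, -0.2918, 0.046]
eef_rot: [-180.0, -0.0, -88.0]
contact_force: [-0.1, -0.5, -1.1]
gripper_width: 0.0423
gripper_force: 0.0
```

jog_arm:
  deltas:
    - [[0, 0, 0, 5, 0], [0, 1, 3, 1, -0.05], [0, 2, 4, 0, -0.05], [0, 3, 5, 0, -0.05], [0, 3, 5, 0, -0.05], [0, 3, 4, 0, -0.05], [0, 1.5, 3, 0, -0.05], [0, 0.8, 1.5, 0, -0.01]]

```text
time_s: 15.42
tcp_pos: [0.5403, -0.0353, 0.1057]
eef_rot: [-180.0, 0.0, -105.7]
contact_force: [-0.1, -0.8, -0.8]
gripper_width: 0.0439
gripper_force: 0.0
```

jog_arm:
  deltas:
    - [[0, 0, 0, -2, 0], [0, 0, 0, 0, 0]]

```text
time_s: 15.68
tcp_pos: [0.5383, -0.0372, 0.0845]
eef_rot: [179.8, -0.1, -105.7]
contact_force: [-0.8, 0.9, 0.5]
gripper_width: 0.044
gripper_force: 0.0
```

Run:
```python
from h import *
snap('wrist','w4'); s=r.get_state(); print(s['tcp_pos'],s['eef_rot'])
```

```text
[ 0.53891672 -0.0373349   0.08534968] [ 1.79918224e+02 -5.38249922e-02 -1.05757533e+02]
```

View pics/w4.png

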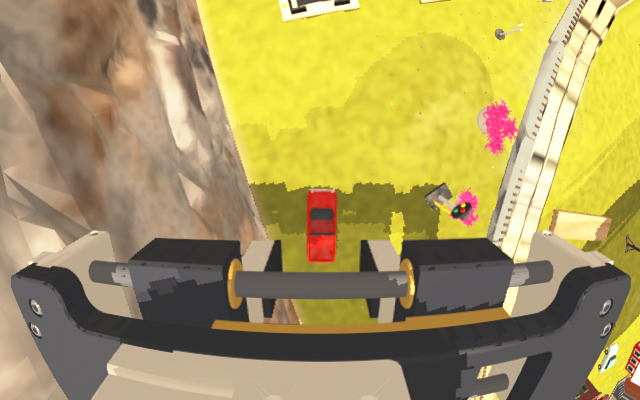

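The pickup is straight and centred between the fingers at (321,225).

jog_arm:
  deltas:
    - [[0, 0, 0.2, -3, 0], [0, 0, 0, -2, 0], [0, 0, 0, -1.2, 0], [0, 0, 0, 0, 0], [-1, 0, 0, 0, 0], [-1, 0, 0, 0, 0], [-1, 0, 0, 0, 0]]

```text
time_s: 16.6
tcp_pos: [0.54, -0.0346, 0.0242]
eef_rot: [-180.0, 0.0, -105.7]
contact_force: [-1.6, 0.6, 3.5]
gripper_width: 0.0218
gripper_force: 15.0
```

jog_arm:
  deltas:
    - [[-1, 0, 0, 4, 0], [-1, 0, -2.4, 3, 0.05], [-1, -0.7, -4, 0, 0.06], [-1, -1, -4, 0, 0.05], [-1, -1, -4, 0, 0.05], [-1, -1, -3, 0, 0], [-1, -1, -2, 0, 0], [-1, 0, 0, 0, 0]]

```text
time_s: 17.6
tcp_pos: [0.4919, -0.2298, 0.0937]
eef_rot: [180.0, 0.0, -93.8]
contact_force: [-0.3, -0.2, 0.7]
gripper_width: 0.0211
gripper_force: 15.0
```

Run:
```python
from h import *
snap('wrist','w5'); s=r.get_state(); print(s['tcp_pos'],s['eef_rot'])
```

```text
[ 0.49248527 -0.22913972  0.09377522] [-1.79979902e+02 -1.20763010e-05 -9.38020026e+01]
```

View pics/w5.png

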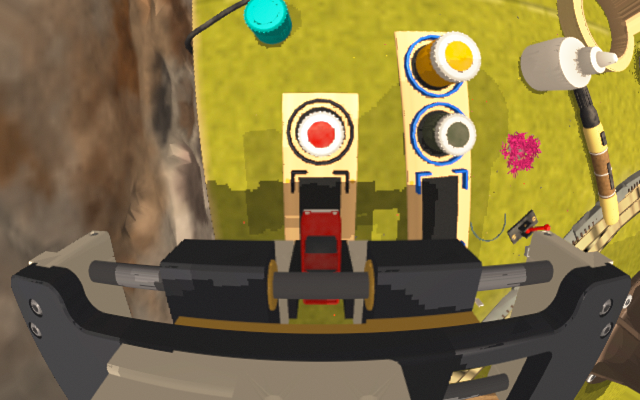

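All three jars stand in their wells, and the pickup is above the short tray's pocket and in line with it.

jog_arm:
  deltas:
    - [[-1, 0, 0, -3, 0], [-1, 0, 0, -2, 0], [-1, 0, 0, -1.5, 0], [-1, 0, 0, 0, 0], [-0.4, 0, 0, 0, 0], [-0.1, 0, 0, 0, 0], [-0.1, 0, 0, 0, 0]]

```text
time_s: 18.52
tcp_pos: [0.4929, -0.2288, 0.0291]
eef_rot: [-180.0, -0.0, -93.7]
contact_force: [1.1, -0.0, -0.1]
gripper_width: 0.0375
gripper_force: 0.0
```

jog_arm:
  deltas:
    - [[-0.1, 0, 0, 5, 0], [0, 0.4, 3, 1, 0.04], [0, 0.7, 4.5, 0, 0.04], [0, 0.8, 5, 0, 0.04], [0, 0.8, 5, 0, 0.04], [0, 0.8, 5, 0, 0], [0, 0.8, 5, 0, 0], [0, 0.6, 4, 0, 0]]

```text
time_s: 19.52
tcp_pos: [0.5419, 0.0883, 0.089]
eef_rot: [-180.0, 0.0, -84.5]
contact_force: [0.8, -1.3, 1.3]
gripper_width: 0.0437
gripper_force: 0.0
```

jog_arm:
  deltas:
    - [[0, 0, 2.5, 0, 0], [0, 0, 1.2, 0, 0], [0, 0, 0, 0, 0]]

```text
time_s: 19.9
tcp_pos: [0.5416, 0.1235, 0.0887]
eef_rot: [-180.0, 0.0, -84.5]
contact_force: [-0.6, -0.5, 0.4]
gripper_width: 0.0438
gripper_force: 0.0
```

jog_arm:
  deltas:
    - [[0, 0, 0.3, -3, 0], [0, 0, 0, -2, 0], [0, 0, 0, -1.5, 0], [0, 0, 0, 0, 0], [-1, 0, 0, 0, 0], [-1, 0, 0, 0, 0], [-1, 0, 0, 0, 0]]

```text
time_s: 20.78
tcp_pos: [0.542, 0.1265, 0.0243]
eef_rot: [-179.9, 0.0, -84.5]
contact_force: [-0.5, -0.2, 2.9]
gripper_width: 0.0214
gripper_force: 15.0
```

jog_arm:
  deltas:
    - [[-1, 0, 0, 4, 0], [-1, -0.5, -3, 3, 0], [-1, -1.5, -4.5, 0, 0], [-1, -2, -5, 0, 0], [-1, -2, -5, 0, 0], [-1, -2, -5, 0, 0], [-1, -2, -4, 0, -0.03], [-1, -2, -4, 0, -0.03]]

```text
time_s: 21.78
tcp_pos: [0.421, -0.1799, 0.094]
eef_rot: [-179.9, -0.0, -88.0]
contact_force: [0.2, -0.3, -0.2]
gripper_width: 0.0214
gripper_force: 15.0
```

jog_arm:
  deltas:
    - [[-1, -1.8, -3, 0, 0], [-1, -0.9, -1.5, 0, 0], [-1, 0, 0, 0, 0]]

```text
time_s: 22.15
tcp_pos: [0.394, -0.2245, 0.0938]
eef_rot: [-180.0, 0.0, -88.1]
contact_force: [-0.0, 0.8, -0.8]
gripper_width: 0.0211
gripper_force: 15.0
```

Run:
```python
from h import *
snap('wrist','w6'); s=r.get_state(); print(s['tcp_pos'],s['eef_rot'])
```

```text
[ 0.39461421 -0.22400137  0.09387412] [-1.79961005e+02 -4.28035496e-03 -8.80669622e+01]
```

View pics/w6.png

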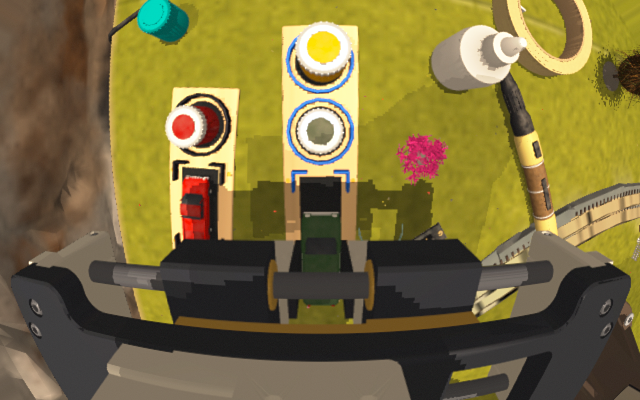

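The pickup lies in its pocket, and the saloon is above the long pocket and lined up with it.

jog_arm:
  deltas:
    - [[-1, 0, 0, -3, 0], [-1, 0, 0, -2, 0], [-1, 0, 0, -1.5, 0], [-1, 0, 0, 0, 0], [-0.4, 0, 0, 0, 0], [-0.1, 0, 0, 0, 0], [-0.1, 0, 0, 0, 0]]

```text
time_s: 23.08
tcp_pos: [0.3949, -0.2237, 0.029]
eef_rot: [-179.9, -0.0, -88.0]
contact_force: [-0.1, 0.2, 0.3]
gripper_width: 0.0381
gripper_force: 0.0
```

jog_arm:
  deltas:
    - [[-0.1, 0, 0, 5, 0], [0, 0, 4, 4, 0], [0, 1, 5, 3, 0], [0, 1, 5, 3, 0], [0, 0, 0, 0, 0], [0, 0, 0, 0, 0]]

```text
time_s: 23.82
tcp_pos: [0.4142, -0.0836, 0.1784]
eef_rot: [-180.0, 0.0, -87.9]
contact_force: [0.4, -0.1, -0.7]
gripper_width: 0.0438
gripper_force: 0.0
```

Run:
```python
from h import *
a=snap('wrist','w7'); s=r.get_state(); print(s['tcp_pos'],s['eef_rot'],s['time_s'])
for n,p in [('ps',(.4926,-.2287,.027)),('ws',(.488,-.2965,.040)),('pl',(.3933,-.2237,.025)),('w1',(.3956,-.2917,.040)),('w2',(.3974,-.3437,.047))]: print(n,np.round(proj('w7',p,True)))
```

```text
[ 0.41387549 -0.08419305  0.17798997] [ 1.79935704e+02  2.49463718e-03 -8.80135464e+01] 23.875
ps [243.  47.]
ws [249. -22.]
pl [349.  53.]
w1 [349. -18.]
w2 [349. -65.]
```

View pics/w7.png

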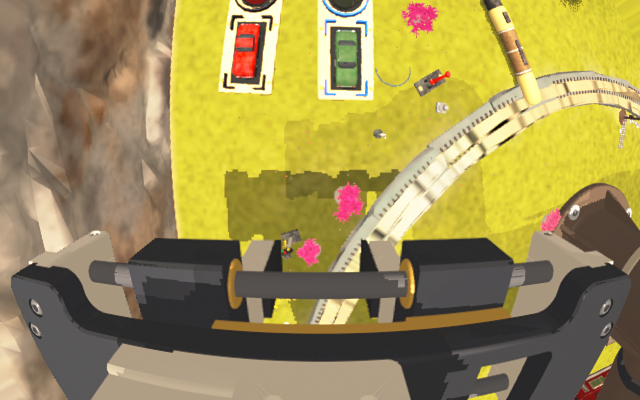

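Both vehicles lie in their pockets, at (245,52) and (346,57), as predicted. The jars were seen upright in their wells in the view before this one.

```bash
python3 -c "
from plant import r
print(r.close_job())"
```

```text
the job is handed in; nothing more can be done
None
```

I placed both kits and handed the job in after about 24 s of the 96 s allowed. The last pictures show the vehicles in their pockets and the jars upright in their wells, but `r.close_job()` returned no verdict.

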